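# Mount a bending jig on its keyhole studs

## Task

Mount the bending jig, the plate with the two keyhole-shaped openings, on the bed block: lower it gently (no dropping) so that both stud heads come up through the large ends of the keyholes and it lies flat on the bed, and let go of it. Then slide it towards the bed's raised fence until it is fully home, locked under both heads, and leave it there. Leave the look-alike plate with round holes, the hammer and the block of punches where they are.

Things in the scene. Friction and masses are not known exactly. Their poses are not given: they have to be found in the camera images.
- jig: Bending jig, loose, about 0.8 kg: bright steel plate 120 (x) x 136 (y) x 6 mm with two keyholes through it, at y = +45 and -45 mm, and a dark rib and round pin standing on it. Origin: centre of the underside (on the bench, z = 0, at the start), z up; centre of mass within 5 mm of x = y = 0. On the studs it locks by sliding 36 mm along its own +x, pin side leading.
- rib_top (a point): on the top edge of the jig's upright rib, straight above the jig's origin (56 mm above the underside). The rib is 12 mm thick along y, runs from x = -38 to +22 mm and stands 50 mm above the plate: the place to grasp, fingers closing along y. The pin, 24 mm across and 35 mm above the plate, stands at x = +44, y = 0 mm.
- rib_end (a point): middle of the rib's flat -x end face (jig frame -38, 0, 31 mm), a place to push towards +x; pushing needs a steady 5 to 12 N, against the fence more
- large_l (a point): centre of the large end of the jig's +y keyhole, at the underside (jig frame 18, 45, 0 mm): an eight-sided hole 32 mm across that tapers on its -x side into a slot 15 mm wide ending at x = -26 mm
- large_r (a point): the same of the -y keyhole (18, -45, 0 mm)
- narrow_l (a point): where the stud's axis stands in the narrow slot of the +y keyhole when the jig is home, at the underside (jig frame -18, 45, 0 mm)
- narrow_r (a point): the same of the -y keyhole (-18, -45, 0 mm)
- bed: Bed, fixed to the bench: dark steel block 200 (x) x 170 (y) x 30 mm with two bright headed studs and a raised fence on top. Origin: centre of the underside, z up. The jig is turned like the bed (x axes alike, pin side to the fence); its origin is at bed x = -23, y = 0 mm when set over the heads and x = +13, y = 0 when home.
- bed_top (a point): centre of the bed's top face, 30 mm above its underside, axes as the bed's
- stud_l (a point): foot of the +y stud's axis on the bed's top face (bed frame -5, 45, 30 mm). Each stud has a neck 12 mm across and 9 mm high, and on it a head 24 mm across and 6 mm high that tapers to 16 mm at its top, 15 mm above the bed's top face
- stud_r (a point): foot of the -y stud's axis (bed frame -5, -45, 30 mm); same stud
- fence (a point): middle of the top edge of the fence's face that the jig's plate meets when home (bed frame 73, 0, 42 mm); the fence is a bar 150 mm along y, 16 mm thick, 12 mm high
- other: A look-alike jig, loose, not to be used: same outline, rib and pin, but with two plain round holes 19 mm wide at x = 0, y = +45 and -45 mm that do not pass the heads. Origin: centre of its underside.
- hammer: A forging hammer lying on the bench, handle 300 mm along its y, head 110 x 42 x 42 mm at y = +130 mm. Origin: under the middle of the handle.
- punches: A wooden block 70 (x) x 130 (y) x 45 mm with four steel punches standing in it, up to 110 mm high. Origin: centre of its underside.
Things that resemble listed ones, but are neither listed nor needed, are in the scene too. Leave any green or red look-alike of the jig alone.

How it is judged:
By the outcome, as a careful person would: the job done as asked, in the order asked, and still so for the second after the job is handed in, with the robot touching nothing.
It also fails if it takes over 51 s, if anything falls off the work surface, if the arm or the gripper's body presses on something with over 40 N, if the wrist force passes 120 N, or if a joint passes its speed limit or range.

## Robot

A 6-joint arm with a two-finger parallel gripper is mounted at the origin on the work surface. World frame = base frame: x ahead of the robot, y to its left, z up, the work surface at z = 0. Lengths are in mm, angles in rad, forces in N, time in s.
With the tool pointing down it reaches from about 350 to 875 mm from the base axis. Payload 4.2 kg.
Tool frame: the origin (TCP) lies midway between the tips of the shut fingers; the grasp point (between the pads) lies 19 mm behind it (arm.grasp_offset is the distance from the TCP to the grasp point, in mm); z points along the fingers, y is the direction in which the jaws open and shut (so a half turn about z gives the same grasp; the last joint's range is limited). The gripper opens to 85 mm and grips with 20 to 120 N. Pads are 22 mm wide; open, the fingers measure 114 mm over their backs; the gripper's body (76 mm by 85 mm) begins 54 mm behind the grasp point. The pads swing forward as they close: fully open they stand 13 mm farther back than shut.
Start: joints at [0.259, 0.385, 0.008, 0, -1.194, -0.259], TCP at [624.979, 0.025, 205.012] pointing down, gripper open.
Joint ranges: [-3.14, 3.14], [-1.21, 2.06], [-1.07, 1.41], [-3.16, 2.05], [-2.99, -0.16], [-3.1, 3.1]. Speed limits (rad/s): [2.79, 2.79, 3.14, 3.14, 3.14, 3.14].

## Interface

Orientations are given as a unit quaternion [x, y, z, w].
In Python, from bench import arm gives the robot as it stands.
- The arm moves only by the tool move_arm, never from a script. Its argument "moves" is a list of rows, each an object with "gripper": the gripper's target within -1 to 1 (fully open at 1, half-way at 0, shut at -1); "xyz": the shift along the tool's x, y, z in cm, a list of three; "angular": the turn, a rotation vector about the tool's x, y, z in rad, a list of three. In form: [{"gripper": gripper, "xyz": [dx, dy, dz], "angular": [wx, wy, wz]}, ...]. A call has 1 to 10 rows; each row is the pose to reach, as a shift and turn from the pose commanded when the call began, along the tool's axes at that moment; what a row does not reach only later rows make up. A row lasts 1/8 s, in which the tool goes at most 62.5 mm and 10.7 degrees, less where a joint would pass 70% of its speed; a pose out of reach is approached as far as the arm can. A call with a gripper value outside its range is refused whole. The fingers move at their own pace and stop on an object; the grip force is fixed at half the most. Time passes only in rows, so rows that repeat a pose let the fingers close. It gives the time, the measured TCP pose, the force and the opening at its end, in the units of the state.
- arm.read_state(): the state, without advancing time (a new reading comes with each control period).
- arm.get_image(name): name is "scene" or "side" or "wrist"; returns (picture, depth): 420x560x3 uint8, blue, green, red; 420x560 float32, mm along the optical axis (not along the pixel's ray), 0 where there is no reading.
- arm.get_calibration(name): a dict with "camera_matrix" (3x3 intrinsics, pixels), "k1" (the pictures are not rectified: a ray, as slopes to the right and down, at radius r is drawn at 1 + k1 r^2 times it, then the intrinsics apply), "R" (3x3) and "t" (3): a world point X has camera coordinates R X + t. Camera axes: x right, y down, z forward; pixel columns grow to the right and rows downward; lengths in mm; the calibration is good to about 2 mm. A picture is of the moment at which its call begins: read the wrist's pose just before it. get_calibration takes no time and is no camera call; for the wrist camera it gives the pose at the moment of the call.
- arm.job_done(): hands the job in, once; it reports no verdict.
The state is a dict: "clock": time; "joints": joint angles; "joint_vel": joint speeds; "joint_efforts": joint torques, N m; "position": TCP position; "ee_rot": TCP orientation; "contact_force": force on the tool from outside, world axes, zero at the start; "wrist_torque": the same for the moment, N m; "gripper_width": finger opening in mm.
Only numpy, scipy, OpenCV 4.12 (cv2) and the standard library are available. Lean on these libraries where they do the work, as an engineer would, in place of code of your own. Each camera call takes 0.05 s, during which the arm holds its last target. There are 200 camera calls.

## Working session

There is one attempt and no reset: what is moved stays moved. The work goes in short steps, Python scripts to look and compute and a tool call to move; the robot and the scene stay as the last step left them, time stands still between calls to the robot, and variables do not carry over. Pictures are saved under pics/ and viewed, about 8 in all and at most 12, crops included, and the job is handed in when it is done.

Besides the shell and the picture viewer there is one more tool, called after "Call:" by a JSON object that holds its "api" and its "payload", one argument or row to a line. move_arm: Moves the arm, as the interface text tells. Its arguments: {"type":"object","properties":{"moves":{"type":"array","items":{"type":"object","properties":{"gripper":{"type":"number"},"xyz":{"type":"array","items":{"type":"number"}},"angular":{"type":"array","items":{"type":"number"}}}}}},"required":["moves"]}

```bash
mkdir -p pics; ls; cat > h.py <<'E'
import numpy as np, cv2, pickle
from bench import arm
def snap(name,tag):
    c=arm.get_calibration(name); im,d=arm.get_image(name)
    pickle.dump((c,im,d),open(f'pics/{tag}.pkl','wb')); cv2.imwrite(f'pics/{tag}.png',im); return c,im,d
def load(tag): return pickle.load(open(f'pics/{tag}.pkl','rb'))
def ray(c,u,v):
    K=np.array(c['camera_matrix'],float)
    p=cv2.undistortPoints(np.array([[[u,v]]],float),K,np.array([c['k1'],0,0,0.]))[0,0]
    R=np.array(c['R']);t=np.array(c['t']).ravel()
    return -R.T@t, R.T@np.array([p[0],p[1],1.])
def atz(c,u,v,z):
    o,d=ray(c,u,v); return o+d*(z-o[2])/d[2]
def atd(c,u,v,dep):
    o,d=ray(c,u,v); return o+d*dep[int(round(v)),int(round(u))]
def crop(tag,x0,y0,x1,y1,s):
    c,im,d=load(tag); o=cv2.resize(im[y0:y1,x0:x1],None,fx=s,fy=s,interpolation=cv2.INTER_CUBIC)
    cv2.imwrite(f'pics/{tag}_c.png',o)
E
python3 - <<'E'
from h import *
s=arm.read_state();print(s)
a=snap('scene','s1');b=snap('side','d1');w=snap('wrist','w1')
for c in(a,b,w): print(-np.array(c[0]['R']).T@np.array(c[0]['t']).ravel(), c[0]['R'],c[0]['camera_matrix'])
E
```

```text
pics
{'clock': 0.0, 'joints': array([ 2.58609085e-01,  3.85545421e-01,  6.61099397e-03, -5.18158463e-04,
       -1.19399983e+00, -2.58618659e-01]), 'joint_vel': array([-0.00206232, -0.00027668, -0.00045832,  0.00130477, -0.00054685,
       -0.00015698]), 'joint_efforts': array([-9.55001960e-04, -3.92286408e+01,  1.88399577e+01,  4.18616563e+00,
       -4.72148502e-03,  8.27910434e-07]), 'position': array([6.24348016e+02, 2.53196057e-02, 2.03919725e+02]), 'ee_rot': array([-0.70703538,  0.70717733,  0.00074558, -0.00080298]), 'contact_force': array([-0.2504034 ,  0.18681402,  0.11272666]), 'wrist_torque': array([ 0.0212695 , -0.01612547,  0.02553165]), 'gripper_width': 85.57728996577492}
[1601.88927945 -689.2777045   900.86065182] [[ 0.51435129  0.85757028  0.00399456]
 [ 0.47773539 -0.28266043 -0.83178842]
 [-0.71218793  0.42973979 -0.55507843]] [[474.70457392   0.         285.08945515]
 [  0.         474.70457392 215.35129123]
 [  0.           0.           1.        ]]
[ 379.36397894  988.26411196 1114.52983593] [[-0.99195529 -0.12560247  0.01577092]
 [-0.0996265   0.69773492 -0.70939449]
 [ 0.07809778 -0.70525882 -0.70463518]] [[458.53274747   0.         274.6245505 ]
 [  0.         458.53274747 220.62738127]
 [  0.           0.           1.        ]]
[624.43800364 -65.47770775 372.99617864] [[-9.99997650e-01  1.61663745e-04  2.16181113e-03]
 [ 7.17027095e-04  9.65754280e-01  2.59457428e-01]
 [-2.04583350e-03  2.59458369e-01 -9.65752126e-01]] [[335.36095134   0.         278.41069556]
 [  0.         335.36095134 203.96941651]
 [  0.           0.           1.        ]]
```

View pics/s1.png

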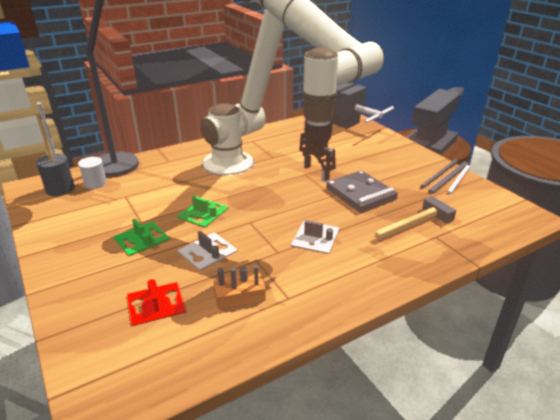

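The bed is at (362,190). The steel plates are at (208,250) and (316,236); the green ones at (140,237) and (203,210) and the red one at (155,302) are decoys. I'll enlarge both steel plates and view the side camera.

```bash
python3 - <<'E'
from h import *
_,im,_=load('s1')
cv2.imwrite('pics/s1_c.png',cv2.resize(im[160:280,170:410],None,fx=3.3,fy=3.3,interpolation=cv2.INTER_CUBIC))
E
```

```text
(no output)
```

View pics/s1_c.png

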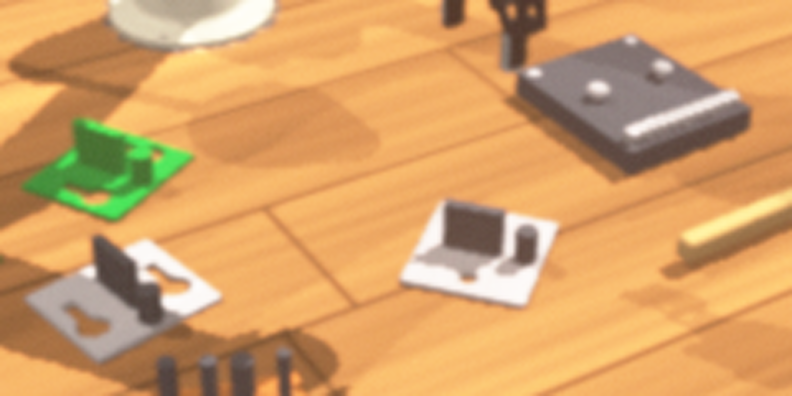

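View pics/d1.png

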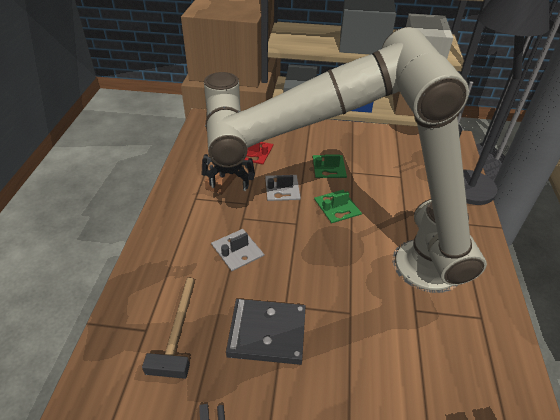

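The jig is the plate at scene (208,250) / side (282,187): its openings are visibly keyholes with a slot. The plate at (316,236) shows a round hole, so it is the look-alike. Coarse estimates next.

```bash
python3 - <<'E'
from h import *
c,im,d=load('s1')
f=lambda x,y,z:atz(c,170+(x+.5)/3.3-.5,160+(y+.5)/3.3-.5,z)
J=[f(*p,6) for p in[(25,298),(145,239),(222,297),(100,361)]]
J=np.array(J);print(J.round(1),J.mean(0),np.linalg.norm(J-np.roll(J,1,0),axis=1))
print('rib top ends',f(95,237,56),f(134,268,56),'pin',f(150,287,41))
print('heads',f(598,86,45),f(662,65,45))
B=np.array([f(*p,30) for p in[(518,76),(632,38),(750,100),(630,152)]]);print(B.round(1),B.mean(0))
c,im,d=load('d1')
print('side heads',atz(c,271,311,45),atz(c,267,340,45))
J=np.array([atz(c,*p,6) for p in[(265,178),(297,175),(300,198),(268,199)]]);print(J.round(1),J.mean(0))
E
```

```text
[[ 449.3 -377.9    6. ]
 [ 419.7 -244.6    6. ]
 [ 540.9 -220.7    6. ]
 [ 568.5 -353.     6. ]] [ 494.59566775 -299.04600706    6.        ] [121.80975896 136.52249679 123.52249526 135.20735275]
rib top ends [ 459.3662956 -307.7587529   56.       ] [ 521.77718613 -296.02798599   56.        ] pin [ 536.23766366 -288.13459521   41.        ]
heads [459.69721172 274.75187453  45.        ] [458.86200814 364.3922543   45.        ]
[[376.4 228.3  30. ]
 [371.1 393.8  30. ]
 [548.2 415.5  30. ]
 [564.8 236.9  30. ]] [465.14430884 318.6569687   30.        ]
side heads [463.32720912 270.5627739   45.        ] [461.90761851 361.24621491  45.        ]
[[ 567.  -343.1    6. ]
 [ 448.7 -378.5    6. ]
 [ 426.  -249.4    6. ]
 [ 539.7 -227.5    6. ]] [ 495.35603262 -299.63359525    6.        ]
```

Call:
{"api": "move_arm", "payload": {
  "moves": [
    {"gripper": 1, "xyz": [29.9, 12.9, 0], "angular": [0, 0, 1.38]},
    {"gripper": 1, "xyz": [29.9, 12.9, 0], "angular": [0, 0, 1.38]},
    {"gripper": 1, "xyz": [29.9, 12.9, 0], "angular": [0, 0, 1.38]},
    {"gripper": 1, "xyz": [29.9, 12.9, 0], "angular": [0, 0, 1.38]},
    {"gripper": 1, "xyz": [29.9, 12.9, 0], "angular": [0, 0, 1.38]},
    {"gripper": 1, "xyz": [29.9, 12.9, 0], "angular": [0, 0, 1.38]},
    {"gripper": 1, "xyz": [29.9, 12.9, 0], "angular": [0, 0, 1.38]},
    {"gripper": 1, "xyz": [29.9, 12.9, 0], "angular": [0, 0, 1.38]},
    {"gripper": 1, "xyz": [29.9, 12.9, 0], "angular": [0, 0, 1.38]},
    {"gripper": 1, "xyz": [29.9, 12.9, 0], "angular": [0, 0, 1.38]}
  ]
}}

```text
clock: 1.4
position: [495.9, -298.8, 204.8]
ee_rot: [-0.096, 0.995, 0.0, -0.0]
contact_force: [-0.5, 0.1, 0.0]
gripper_width: 85.4
```

```bash
python3 - <<'E'
from h import *
s=arm.read_state();print(s['position'],s['ee_rot'],s['joints'],s['joint_vel'])
c,im,d=snap('wrist','w2')
E
```

```text
[ 495.90367925 -298.8359566   204.81403771] [-9.58345445e-02  9.95397254e-01  1.07660286e-04 -1.89872179e-04] [-2.62745028e-01  3.07039887e-01 -1.08453837e-01 -7.46293656e-05
 -1.15573377e+00 -1.11605749e+00] [ 0.00023331  0.00131384  0.00039642  0.00024947 -0.00039306 -0.004336  ]
```

View pics/w2.png

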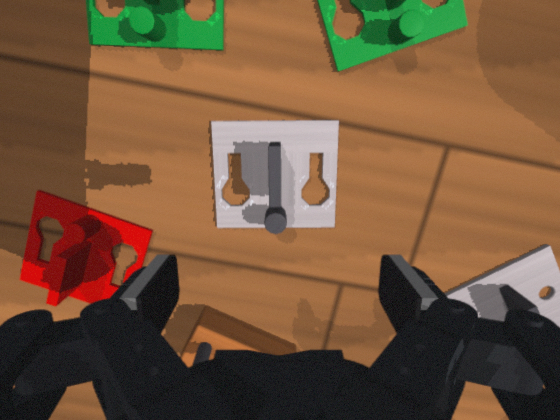

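The wrist view shows the jig at (275,175) with keyholes, large ends on the pin side (bottom), corners near (211,121), (338,121), (335,228) and (217,227). Refining its pose by fitting plate mask corners.

```bash
python3 - <<'E'
from h import *
c,im,d=load('w2')
P=np.array([atz(c,*p,6) for p in[(211,121.5),(338.5,120.5),(335,228.5),(217.5,227.5)]])
print(P.round(1),P.mean(0),np.linalg.norm(P-np.roll(P,1,0),axis=1))
v=(P[3]-P[0]+P[2]-P[1]);print('yaw',np.degrees(np.arctan2(v[1],v[0])))
v=(P[1]-P[0]+P[2]-P[3]);print('yaw y',np.degrees(np.arctan2(-v[0],v[1]))) 
print('depth pts',[atd(c,*p,d).round(1) for p in[(275,150),(275,180),(225,140),(320,140),(275,219)]])
r=[atz(c,275,142.5,56),atz(c,275.5,209,56)];print('rib',r)
E
python3 - <<'E'
import cv2
im=cv2.imread('pics/w2.png')[105:245,195:355]
cv2.imwrite('pics/w2_c.png',cv2.resize(im,None,fx=4,fy=4,interpolation=cv2.INTER_CUBIC))
E
```

```text
[[ 452.5 -380.5    6. ]
 [ 425.6 -247.2    6. ]
 [ 544.7 -222.5    6. ]
 [ 569.5 -356.4    6. ]] [ 498.05891243 -301.66200173    6.        ] [119.41147402 136.02923988 121.62170226 136.18590334]
yaw 11.687599510991593
yaw y 10.962466871152735
depth pts [array([ 464.2, -308.2,   54.6]), array([ 492.3, -302.8,   55.7]), array([ 468.9, -362.7,    7. ]), array([ 449.4, -262. ,    5.9]), array([ 535.5, -294.7,   41.3])]
rib [array([ 457.18617594, -309.53496498,   56.        ]), array([ 520.64494541, -296.87542628,   56.        ])]
```

View pics/w2_c.png

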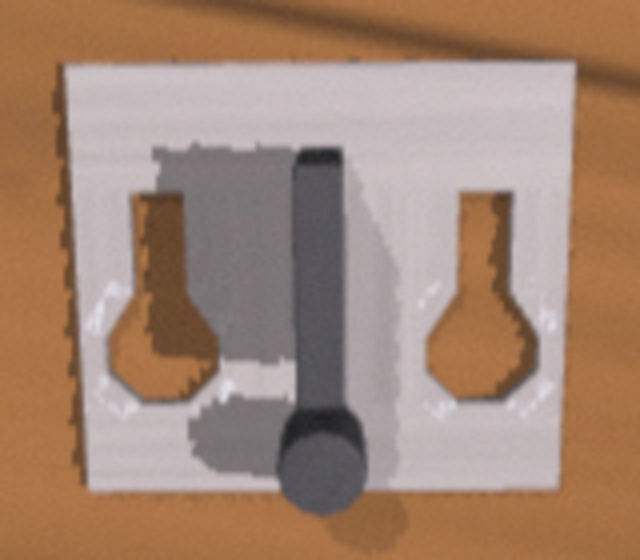

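Origin ≈ (498,-301.6), yaw ≈ 11.3°. The sides (120×136) and rib height (55–56 mm) match. Grasping with the TCP at z≈22.

Call:
{"api": "move_arm", "payload": {
  "moves": [
    {"gripper": 1, "xyz": [-0.15, -0.3, 4], "angular": [0, 0, 0]},
    {"gripper": 1, "xyz": [-0.15, -0.3, 9], "angular": [0, 0, 0]},
    {"gripper": 1, "xyz": [-0.15, -0.3, 13], "angular": [0, 0, 0]},
    {"gripper": 1, "xyz": [-0.15, -0.3, 16], "angular": [0, 0, 0]},
    {"gripper": 1, "xyz": [-0.15, -0.3, 18.2], "angular": [0, 0, 0]},
    {"gripper": 1, "xyz": [-0.15, -0.3, 18.2], "angular": [0, 0, 0]},
    {"gripper": 0, "xyz": [-0.15, -0.3, 18.2], "angular": [0, 0, 0]},
    {"gripper": -0.4, "xyz": [-0.15, -0.3, 18.2], "angular": [0, 0, 0]},
    {"gripper": -1, "xyz": [-0.15, -0.3, 18.2], "angular": [0, 0, 0]},
    {"gripper": -1, "xyz": [-0.15, -0.3, 18.2], "angular": [0, 0, 0]}
  ]
}}

```text
clock: 2.7
position: [498.3, -301.8, 23.6]
ee_rot: [-0.095, 0.995, -0.0, 0.001]
contact_force: [0.4, -7.3, 0.2]
gripper_width: 12.2
```

Call:
{"api": "move_arm", "payload": {
  "moves": [
    {"gripper": -1, "xyz": [0, 0, 0], "angular": [0, 0, 0]},
    {"gripper": -1, "xyz": [0, 0, 0], "angular": [0, 0, 0]},
    {"gripper": -1, "xyz": [0, 0, 0], "angular": [0, 0, 0]},
    {"gripper": -1, "xyz": [0, 0, 0], "angular": [0, 0, 0]}
  ]
}}

```text
clock: 3.2
position: [498.4, -301.8, 23.8]
ee_rot: [-0.096, 0.995, -0.0, 0.0]
contact_force: [-0.8, -0.0, 5.2]
gripper_width: 9.6
```

Call:
{"api": "move_arm", "payload": {
  "moves": [
    {"gripper": -1, "xyz": [0, 0, -1], "angular": [0, 0, 0]},
    {"gripper": -1, "xyz": [0, 0, -4], "angular": [0, 0, 0]},
    {"gripper": -1, "xyz": [0, 0, -8], "angular": [0, 0, 0]},
    {"gripper": -1, "xyz": [0, 0, -12], "angular": [0, 0, 0]},
    {"gripper": -1, "xyz": [0, 0, -16], "angular": [0, 0, 0]},
    {"gripper": -1, "xyz": [0, 0, -18], "angular": [0, 0, 0]},
    {"gripper": -1, "xyz": [0, 0, -18], "angular": [0, 0, 0]}
  ]
}}

```text
clock: 4.08
position: [498.0, -301.2, 203.1]
ee_rot: [-0.095, 0.995, 0.0, 0.001]
contact_force: [0.0, 0.6, -7.1]
gripper_width: 9.5
```

Call:
{"api": "move_arm", "payload": {
  "moves": [
    {"gripper": -1, "xyz": [-1, 3, 0], "angular": [0, 0, 0.01]},
    {"gripper": -1, "xyz": [-3, 9, 0], "angular": [0, 0, 0.03]},
    {"gripper": -1, "xyz": [-5, 15, 0], "angular": [0, 0, 0.05]},
    {"gripper": -1, "xyz": [-7, 21, 0], "angular": [0, 0, 0.07]},
    {"gripper": -1, "xyz": [-9, 27, 0], "angular": [0, 0, 0.09]},
    {"gripper": -1, "xyz": [-10.8, 33, 0], "angular": [0, 0, 0.11]},
    {"gripper": -1, "xyz": [-12.6, 39, 0], "angular": [0, 0, 0.12]},
    {"gripper": -1, "xyz": [-14.5, 45, 0], "angular": [0, 0, 0.13]},
    {"gripper": -1, "xyz": [-16.5, 51, 0], "angular": [0, 0, 0.15]},
    {"gripper": -1, "xyz": [-18.3, 56, 0], "angular": [0, 0, 0.166]}
  ]
}}

```text
clock: 5.32
position: [569.7, 284.4, 199.4]
ee_rot: [-0.012, 1.0, -0.001, -0.003]
contact_force: [2.3, 0.2, -7.4]
gripper_width: 9.9
```

Call:
{"api": "move_arm", "payload": {
  "moves": [
    {"gripper": -1, "xyz": [-0.5, 3.5, 0], "angular": [0, 0, 0]},
    {"gripper": -1, "xyz": [-0.5, 3.5, 0], "angular": [0, 0, 0]},
    {"gripper": -1, "xyz": [-0.5, 3.5, 0], "angular": [0, 0, 0]},
    {"gripper": -1, "xyz": [-0.5, 3.5, 0], "angular": [0, 0, 0]}
  ]
}}

```text
clock: 5.82
position: [575.1, 316.7, 201.9]
ee_rot: [-0.012, 1.0, -0.001, -0.001]
contact_force: [-0.3, -0.5, -7.2]
gripper_width: 9.4
```

```bash
python3 - <<'E'
from h import *
s=arm.read_state();print(s['position'],s['ee_rot'],s['contact_force'])
c,im,d=snap('wrist','w3'); snap('scene','s3'); snap('side','d3')
E
```

```text
[575.14997263 316.69006292 201.92111423] [-1.17898090e-02  9.99929780e-01 -6.73520842e-04 -9.90652158e-04] [-0.31125362 -0.51745815 -7.21768776]
```

View pics/w3.png

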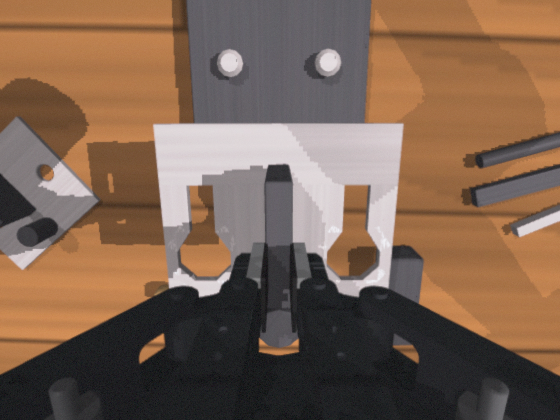

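The wrist view shows the jig held straight, rear plate corners at (154,125) and (403,124), and the bed's two stud heads at (230,63) and (328,63). I'll enlarge one crop for exact pixels.

```bash
python3 - <<'E'
from h import *
c,im,d=load('w3')
a=cv2.resize(im[40:135,140:420],None,fx=2.85,fy=2.85,interpolation=cv2.INTER_CUBIC)
b=np.hstack([cv2.resize(im[43:83,210:250],None,fx=8,fy=8,interpolation=cv2.INTER_CUBIC),cv2.resize(im[43:83,308:348],None,fx=8,fy=8,interpolation=cv2.INTER_CUBIC)])
b=cv2.copyMakeBorder(b,0,0,0,a.shape[1]-640,cv2.BORDER_CONSTANT)
cv2.imwrite('pics/w3_c.png',np.vstack([a,b]))
g=cv2.cvtColor(im,cv2.COLOR_BGR2GRAY)
for u,v in((230,63),(328,63)):
    s=g[v-22:v+22,u-22:u+22]; m=(s>130).astype(np.uint8)
    n,l,st,ce=cv2.connectedComponentsWithStats(m); k=1+np.argmax(st[1:,4]); print(st[k],ce[k]+[u-22,v-22], d[v,u], atd(c,u,v,d))
E
```

```text
[ 11   8  24  28 528] [230.34848485  62.31628788] 302.3121 [465.28414917 270.03684511  46.0921194 ]
[ 10   8  25  27 522] [328.3467433   61.77394636] 0.0 [509.33578661 315.6970685  370.99719291]
```

View pics/w3_c.png

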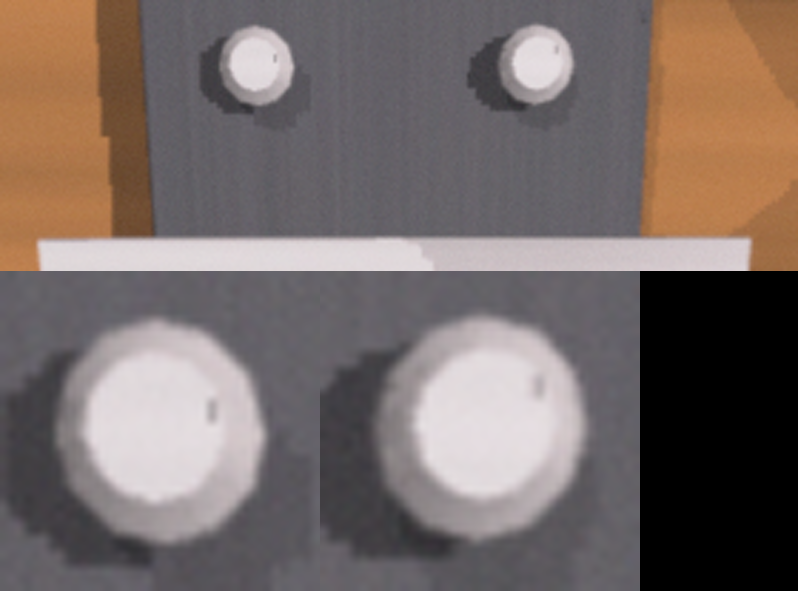

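```bash
python3 - <<'E'
from h import *
c,im,d=load('w3')
ang=lambda v:np.degrees(np.arctan2(-v[0],v[1]))
for n,z,p,q in(('top',45,(228.9,61.7),(328,61.4)),('rim',39,(229.6,62.4),(327.8,62.0)),('plate',184,(153.2,124.3),(403.2,123.8)),('slotend top',184,(201,185.5),(357,185)),('bed edge',30,(140+152/2.85-.5,40+230/2.85),(140+642/2.85-.5,40+230/2.85))):
    P,Q=atz(c,*p,z),atz(c,*q,z); print(n,P.round(1),Q.round(1),((P+Q)/2).round(1),'len',np.linalg.norm(P-Q).round(1),'yaw',ang(Q-P).round(2))
P=atz(c,140+144/2.85,40,30);Q=atz(c,140+155/2.85,40+236/2.85,30);print('edge yaw',np.degrees(np.arctan2(*(Q-P)[[1,0]])),P,Q)
P=atz(c,140+652/2.85,40,30);Q=atz(c,140+640/2.85,40+236/2.85,30);print('edge yaw',np.degrees(np.arctan2(*(Q-P)[[1,0]])),P,Q)
for p in[(175,135),(380,135),(280,135),(170,200),(390,200),(172,255),(385,255)]:
    print(p,atd(c,*p,d).round(1))
for p in [(200,100),(350,100),(280,20)]: print(p,atd(c,*p,d).round(1))
E
```

```text
top [464.1 268.9  45. ] [461.7 358.7  45. ] [462.9 313.8  45. ] len 89.9 yaw 1.49
rim [463.8 268.7  39. ] [461.4 359.4  39. ] [462.6 314.   39. ] len 90.7 yaw 1.55
plate [516.1 247.1 184. ] [512.6 383.2 184. ] [514.3 315.2 184. ] len 136.2 yaw 1.46
slotend top [549.5 272.1 184. ] [547.1 360.9 184. ] [548.3 316.5 184. ] len 88.8 yaw 1.57
bed edge [517.3 230.3  30. ] [513.3 400.4  30. ] [515.3 315.3  30. ] len 170.1 yaw 1.35
edge yaw 0.5915553892384169 [443.64260495 230.98821616  30.        ] [519.30380673 231.76941475  30.        ]
edge yaw 1.9461532260243664 [439.7827541  397.76978738  30.        ] [515.31719381 400.33643635  30.        ]
(175, 135) [521.6 258.7 183.9]
(380, 135) [518.9 371.3 183.4]
(280, 135) [520.2 316.4 184.5]
(170, 200) [558.7 253.5 183.2]
(390, 200) [555.3 380.5 184.4]
(172, 255) [593.3 252.5 182.8]
(385, 255) [590.2 381.9 182.7]
(200, 100) [497.5 237.9  29.1]
(350, 100) [494.1 384.2  30.1]
(280, 20) [425.1 314.3  30.8]
```

Spacings check out (studs 89.9, plate 136.2, bed 170.1 mm). The jig origin is at (574.3,316.8) and must go to (444.8,313.4), with yaws equal. Moving over and down to an underside height of ≈65.

Call:
{"api": "move_arm", "payload": {
  "moves": [
    {"gripper": -1, "xyz": [2, 0, 0], "angular": [0, 0, 0]},
    {"gripper": -1, "xyz": [6, 0, 0], "angular": [0, 0, 0]},
    {"gripper": -1, "xyz": [10, 0, 1], "angular": [0, 0, 0]},
    {"gripper": -1, "xyz": [12.95, 0, 3], "angular": [0, 0, 0]},
    {"gripper": -1, "xyz": [12.95, 0, 6], "angular": [0, 0, 0]},
    {"gripper": -1, "xyz": [12.95, 0, 9], "angular": [0, 0, 0]},
    {"gripper": -1, "xyz": [12.95, 0, 11], "angular": [0, 0, 0]},
    {"gripper": -1, "xyz": [12.95, 0, 11.4], "angular": [0, 0, 0]},
    {"gripper": -1, "xyz": [12.95, 0, 11.4], "angular": [0, 0, 0]},
    {"gripper": -1, "xyz": [12.95, 0, 11.4], "angular": [0, 0, 0]}
  ]
}}

```text
clock: 7.22
position: [447.0, 315.5, 90.4]
ee_rot: [-0.012, 1.0, 0.001, 0.001]
contact_force: [-0.2, -0.6, -7.2]
gripper_width: 9.8
```

```bash
python3 - <<'E'
from h import *
s=arm.read_state();print(s['position'],s['ee_rot'],s['contact_force'])
c,im,d=snap('wrist','w4'); c2,i2,d2=snap('scene','s4'); c3,i3,d3=snap('side','d4')
a=cv2.resize(im[110:290,150:410],(800,554),interpolation=cv2.INTER_CUBIC)
cv2.imwrite('pics/w4_c.png',a)
E
```

```text
[446.99108565 315.50225509  90.42453792] [-0.01244312  0.99992148  0.00104823  0.00105481] [-0.21797861 -0.57456367 -7.1663732 ]
```

View pics/w4_c.png

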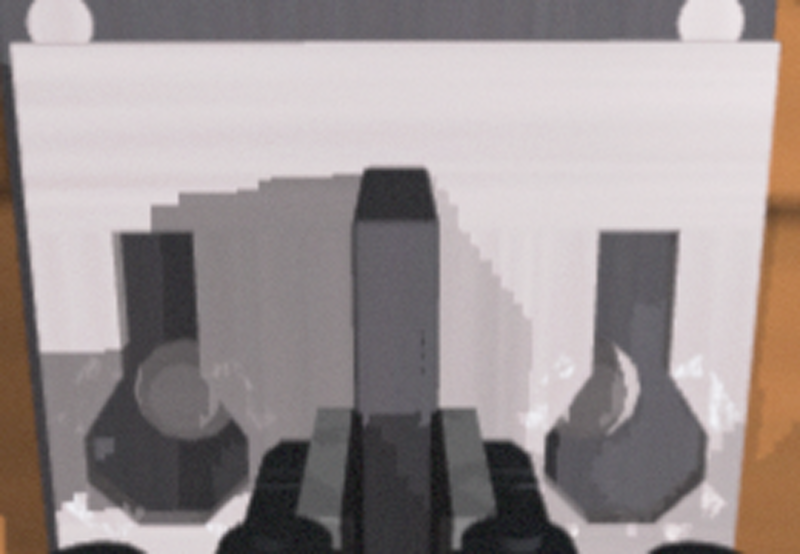

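Both heads show through the large ends, forward of centre as expected from parallax, but partly clipped. One contrast-stretched enlargement should give exact centres.

```bash
python3 - <<'E'
from h import *
c,im,d=load('w4')
def q(x0,y0):
    s=im[y0:y0+66,x0:x0+66].astype(float); g=s.mean(2); g=np.clip((g-30)*2.2,0,255).astype(np.uint8)
    return cv2.resize(g,None,fx=6,fy=6,interpolation=cv2.INTER_CUBIC)
cv2.imwrite('pics/w4_d.png',np.hstack([q(172,216),q(320,216)]))
E
```

```text
(no output)
```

View pics/w4_d.png

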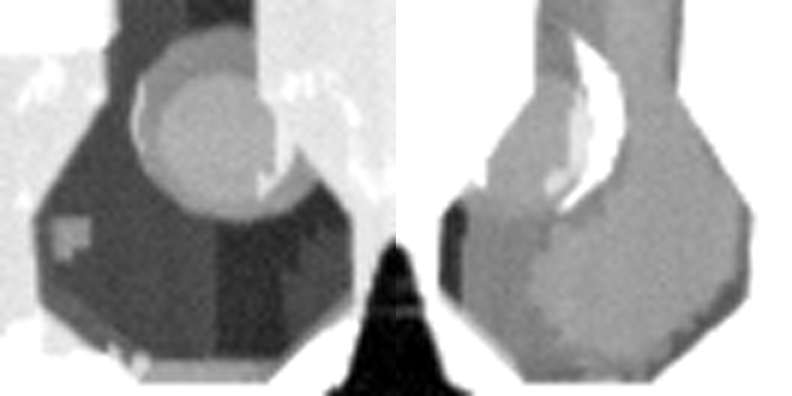

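```bash
python3 - <<'E'
from h import *
c,im,d=load('w4')
ang=lambda v:np.degrees(np.arctan2(-v[0],v[1]))
k=800/260; f=lambda x,y:(150+(x+.5)/k-.5,110+(y+.5)/k-.5)
for n,z,p,q in(('disc',45,(209,238.6),(340.6,238.4)),('rim',39,(211.2,236.1),(340.1,236.0)),('rear',72.6,f(12,44),f(779,42)),('slotend',72.6,f(157,232),f(638,231)),('holes',72.6,(203.8,250),(352.9,250))):
    P,Q=atz(c,*p,z),atz(c,*q,z); print(n,P.round(1),Q.round(1),((P+Q)/2).round(1),'len',np.linalg.norm(P-Q).round(1),'yaw',ang(Q-P).round(2))
print('cam',-np.array(c['R']).T@np.array(c['t']).ravel())
for p in[(160,130),(280,130),(395,130),(165,230),(390,230)]: print(p,atd(c,*p,d).round(1))
# scene/side views of jig corner depths
E
```

```text
disc [464.4 268.8  45. ] [462.  358.5  45. ] [463.2 313.6  45. ] len 89.7 yaw 1.5
rim [464.8 269.1  39. ] [462.5 359.3  39. ] [463.7 314.2  39. ] len 90.2 yaw 1.45
rear [387.9 246.3  72.6] [384.2 381.8  72.6] [386.  314.   72.6] len 135.5 yaw 1.57
slotend [421.2 270.8  72.6] [418.8 359.7  72.6] [420.  315.3  72.6] len 88.9 yaw 1.53
holes [461.  271.3  72.6] [458.8 360.7  72.6] [459.9 316.   72.6] len 89.5 yaw 1.4
cam [380.50719324 313.84039861 259.2390366 ]
(160, 130) [391.1 249.3  71.6]
(280, 130) [389.6 315.1  71.3]
(395, 130) [387.8 377.6  73.4]
(165, 230) [448.7 248.9  73. ]
(390, 230) [445.3 381.3  73.4]
```

Call:
{"api": "move_arm", "payload": {
  "moves": [
    {"gripper": -1, "xyz": [0.06, -0.24, 0], "angular": [0, 0, 0]},
    {"gripper": -1, "xyz": [0.06, -0.24, 0.5], "angular": [0, 0, 0]},
    {"gripper": -1, "xyz": [0.06, -0.24, 1], "angular": [0, 0, 0]},
    {"gripper": -1, "xyz": [0.06, -0.24, 1.5], "angular": [0, 0, 0]},
    {"gripper": -1, "xyz": [0.06, -0.24, 1.8], "angular": [0, 0, 0]},
    {"gripper": -1, "xyz": [0.06, -0.24, 1.8], "angular": [0, 0, 0]},
    {"gripper": -1, "xyz": [0.06, -0.24, 1.8], "angular": [0, 0, 0]}
  ]
}}

```text
clock: 8.25
position: [445.8, 312.6, 71.1]
ee_rot: [-0.012, 1.0, 0.0, 0.0]
contact_force: [0.2, 0.5, -7.3]
gripper_width: 9.5
```

Call:
{"api": "move_arm", "payload": {
  "moves": [
    {"gripper": -1, "xyz": [0, 0, 0.2], "angular": [0, 0, 0]},
    {"gripper": -1, "xyz": [0, 0, 0.4], "angular": [0, 0, 0]},
    {"gripper": -1, "xyz": [0, 0, 0.6], "angular": [0, 0, 0]},
    {"gripper": -1, "xyz": [0, 0, 0.8], "angular": [0, 0, 0]},
    {"gripper": -1, "xyz": [0, 0, 1.0], "angular": [0, 0, 0]},
    {"gripper": -1, "xyz": [0, 0, 1.0], "angular": [0, 0, 0]}
  ]
}}

```text
clock: 9.0
position: [445.5, 312.2, 60.8]
ee_rot: [-0.012, 1.0, -0.0, -0.0]
contact_force: [0.4, 0.4, -7.9]
gripper_width: 9.4
```

No contact with the underside at ≈37, so the heads are inside the holes. Last millimetres slowly.

Call:
{"api": "move_arm", "payload": {
  "moves": [
    {"gripper": -1, "xyz": [0, 0, 0.15], "angular": [0, 0, 0]},
    {"gripper": -1, "xyz": [0, 0, 0.3], "angular": [0, 0, 0]},
    {"gripper": -1, "xyz": [0, 0, 0.45], "angular": [0, 0, 0]},
    {"gripper": -1, "xyz": [0, 0, 0.55], "angular": [0, 0, 0]},
    {"gripper": -1, "xyz": [0, 0, 0.6], "angular": [0, 0, 0]},
    {"gripper": -1, "xyz": [0, 0, 0.6], "angular": [0, 0, 0]}
  ]
}}

```text
clock: 9.75
position: [445.6, 312.4, 55.0]
ee_rot: [-0.012, 1.0, -0.0, -0.0]
contact_force: [0.7, 1.1, -7.3]
gripper_width: 9.7
```

Call:
{"api": "move_arm", "payload": {
  "moves": [
    {"gripper": -1, "xyz": [0, 0, 0.05], "angular": [0, 0, 0]},
    {"gripper": -1, "xyz": [0, 0, 0.1], "angular": [0, 0, 0]},
    {"gripper": -1, "xyz": [0, 0, 0.1], "angular": [0, 0, 0]}
  ]
}}

```text
clock: 10.12
position: [445.7, 312.4, 54.0]
ee_rot: [-0.012, 1.0, 0.0, 0.0]
contact_force: [-0.3, -0.0, -7.3]
gripper_width: 9.7
```

Call:
{"api": "move_arm", "payload": {
  "moves": [
    {"gripper": -1, "xyz": [0, 0, 0.05], "angular": [0, 0, 0]},
    {"gripper": -1, "xyz": [0, 0, 0.1], "angular": [0, 0, 0]},
    {"gripper": -1, "xyz": [0, 0, 0.1], "angular": [0, 0, 0]}
  ]
}}

```text
clock: 10.5
position: [445.7, 312.5, 53.8]
ee_rot: [-0.013, 1.0, 0.0, 0.0]
contact_force: [-2.8, -1.2, 1.4]
gripper_width: 9.8
```

Call:
{"api": "move_arm", "payload": {
  "moves": [
    {"gripper": -1, "xyz": [0, 0, 0.04], "angular": [0, 0, 0]},
    {"gripper": -1, "xyz": [0, 0, 0.04], "angular": [0, 0, 0]}
  ]
}}

```text
clock: 10.75
position: [445.7, 312.5, 53.8]
ee_rot: [-0.013, 1.0, 0.0, 0.0]
contact_force: [-4.2, -1.4, 6.0]
gripper_width: 9.4
```

Seated (weight off, underside at ≈30). Releasing and rising.

Call:
{"api": "move_arm", "payload": {
  "moves": [
    {"gripper": -0.5, "xyz": [0, 0, -0.05], "angular": [0, 0, 0]},
    {"gripper": 0, "xyz": [0, 0, -0.05], "angular": [0, 0, 0]},
    {"gripper": 0.2, "xyz": [0, 0, -0.05], "angular": [0, 0, 0]},
    {"gripper": 0.2, "xyz": [0, 0, -0.05], "angular": [0, 0, 0]},
    {"gripper": 0.2, "xyz": [0, 0, -2], "angular": [0, 0, 0]},
    {"gripper": 0.2, "xyz": [0, 0, -5], "angular": [0, 0, 0]},
    {"gripper": 0.2, "xyz": [0, 0, -8], "angular": [0, 0, 0]},
    {"gripper": -0.5, "xyz": [0, 0, -9], "angular": [0, 0, 0]},
    {"gripper": -1, "xyz": [0, 0, -9], "angular": [0, 0, 0]},
    {"gripper": -1, "xyz": [0, 0, -9], "angular": [0, 0, 0]}
  ]
}}

```text
clock: 12.0
position: [445.0, 311.7, 141.2]
ee_rot: [-0.012, 1.0, -0.001, -0.001]
contact_force: [0.2, -0.1, -0.2]
gripper_width: 0.0
```

```bash
python3 - <<'E'
from h import *
s=arm.read_state();print(s['position'],s['ee_rot'],s['contact_force'],s['gripper_width'],s['clock'])
c,im,d=snap('wrist','w5')
a=cv2.resize(im[80:300,130:430],(750,550),interpolation=cv2.INTER_CUBIC)
cv2.imwrite('pics/w5_c.png',a)
E
```

```text
[444.95981845 311.74925107 141.17301534] [-1.22614232e-02  9.99923928e-01 -8.96417744e-04 -9.96244397e-04] [ 0.24350822 -0.09428594 -0.1699926 ] 0.039677832497100746 12.0
```

View pics/w5_c.png

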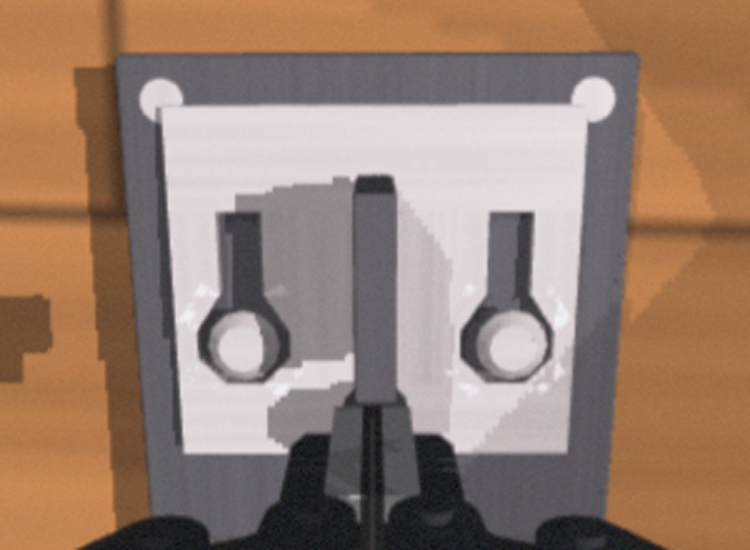

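The heads stand up through both large ends, at crop (240,343) and (507,343), and the plate is flat. Measuring the rib end for the push.

```bash
python3 - <<'E'
from h import *
c,im,d=load('w5')
f=lambda x,y:(130+(x+.5)/2.5-.5,80+(y+.5)/2.5-.5)
P,Q=atz(c,*f(162,106),36),atz(c,*f(587,105),36);print(P,Q,(P+Q)/2,np.degrees(np.arctan2(-(Q-P)[0],(Q-P)[1])),np.linalg.norm(P-Q))
print('rib end',atz(c,*f(375,192),86))
for p in[(200,140),(540,140),(200,420),(540,430)]:
    u,v=f(*p);print(atd(c,u,v,d).round(1))
E
```

```text
[386.68736466 243.26989911  36.        ] [383.04894706 378.60638239  36.        ] [384.86815586 310.93814075  36.        ] 1.5399821654413142 135.38538247348419
rib end [406.34995809 311.65802957  86.        ]
[397.1 255.1  36. ]
[394.4 364.5  35.9]
[494.  252.3  35.5]
[495.  372.3  34.9]
```

Call:
{"api": "move_arm", "payload": {
  "moves": [
    {"gripper": -1, "xyz": [3, 0.04, 0], "angular": [0, 0, 0]},
    {"gripper": -1, "xyz": [6, 0.07, 0], "angular": [0, 0, 0]},
    {"gripper": -1, "xyz": [6, 0.07, 3], "angular": [0, 0, 0]},
    {"gripper": -1, "xyz": [6, 0.07, 6], "angular": [0, 0, 0]},
    {"gripper": -1, "xyz": [6, 0.07, 8], "angular": [0, 0, 0]},
    {"gripper": -1, "xyz": [6, 0.07, 9.2], "angular": [0, 0, 0]},
    {"gripper": -1, "xyz": [6, 0.07, 9.2], "angular": [0, 0, 0]},
    {"gripper": -1, "xyz": [6, 0.07, 9.2], "angular": [0, 0, 0]}
  ]
}}

```text
clock: 13.05
position: [386.0, 312.1, 51.2]
ee_rot: [-0.013, 1.0, 0.0, 0.0]
contact_force: [0.2, 0.3, -0.7]
gripper_width: 0.1
```

Call:
{"api": "move_arm", "payload": {
  "moves": [
    {"gripper": -1, "xyz": [-0.4, -0.08, 0], "angular": [0, 0, 0]},
    {"gripper": -1, "xyz": [-0.8, -0.08, 0], "angular": [0, 0, 0]},
    {"gripper": -1, "xyz": [-1.1, -0.08, 0], "angular": [0, 0, 0]},
    {"gripper": -1, "xyz": [-1.3, -0.08, 0], "angular": [0, 0, 0]},
    {"gripper": -1, "xyz": [-1.5, -0.08, 0], "angular": [0, 0, 0]},
    {"gripper": -1, "xyz": [-1.7, -0.08, 0], "angular": [0, 0, 0]},
    {"gripper": -1, "xyz": [-1.9, -0.08, 0], "angular": [0, 0, 0]}
  ]
}}

```text
clock: 13.92
position: [404.5, 311.0, 50.5]
ee_rot: [-0.012, 1.0, -0.0, -0.0]
contact_force: [-4.2, 0.2, 3.0]
gripper_width: -0.2
```

Call:
{"api": "move_arm", "payload": {
  "moves": [
    {"gripper": -1, "xyz": [-0.2, 0, 0], "angular": [0, 0, 0]},
    {"gripper": -1, "xyz": [-0.4, 0, 0], "angular": [0, 0, 0]},
    {"gripper": -1, "xyz": [-0.6, 0, 0], "angular": [0, 0, 0]},
    {"gripper": -1, "xyz": [-0.8, 0, 0], "angular": [0, 0, 0]},
    {"gripper": -1, "xyz": [-1.0, 0, 0], "angular": [0, 0, 0]}
  ]
}}

```text
clock: 14.55
position: [414.8, 311.5, 50.6]
ee_rot: [-0.012, 1.0, 0.0, 0.0]
contact_force: [-3.9, -0.3, 2.5]
gripper_width: -0.0
```

Call:
{"api": "move_arm", "payload": {
  "moves": [
    {"gripper": -1, "xyz": [-0.2, 0, 0], "angular": [0, 0, 0]},
    {"gripper": -1, "xyz": [-0.4, 0, 0], "angular": [0, 0, 0]},
    {"gripper": -1, "xyz": [-0.6, 0, 0], "angular": [0, 0, 0]},
    {"gripper": -1, "xyz": [-0.8, 0, 0], "angular": [0, 0, 0]},
    {"gripper": -1, "xyz": [-1.0, 0, 0], "angular": [0, 0, 0]},
    {"gripper": -1, "xyz": [-1.2, 0, 0], "angular": [0, 0, 0]},
    {"gripper": -1, "xyz": [-1.3, 0, 0], "angular": [0, 0, 0]}
  ]
}}

```text
clock: 15.42
position: [427.8, 311.8, 50.6]
ee_rot: [-0.012, 1.0, -0.0, -0.0]
contact_force: [-5.6, -0.4, 2.1]
gripper_width: 0.3
```

Call:
{"api": "move_arm", "payload": {
  "moves": [
    {"gripper": -1, "xyz": [-0.1, 0, 0], "angular": [0, 0, 0]},
    {"gripper": -1, "xyz": [-0.2, 0, 0], "angular": [0, 0, 0]},
    {"gripper": -1, "xyz": [-0.2, 0, 0], "angular": [0, 0, 0]}
  ]
}}

```text
clock: 15.8
position: [429.8, 311.9, 50.6]
ee_rot: [-0.012, 1.0, -0.0, 0.0]
contact_force: [-3.5, -0.0, 2.3]
gripper_width: -0.0
```

Call:
{"api": "move_arm", "payload": {
  "moves": [
    {"gripper": -1, "xyz": [-0.1, 0, 0], "angular": [0, 0, 0]},
    {"gripper": -1, "xyz": [-0.2, 0, 0], "angular": [0, 0, 0]},
    {"gripper": -1, "xyz": [-0.2, 0, 0], "angular": [0, 0, 0]}
  ]
}}

```text
clock: 16.18
position: [431.8, 311.9, 50.6]
ee_rot: [-0.012, 1.0, -0.0, 0.0]
contact_force: [-3.1, 0.5, 1.6]
gripper_width: -0.1
```

Call:
{"api": "move_arm", "payload": {
  "moves": [
    {"gripper": -1, "xyz": [-0.1, 0, 0], "angular": [0, 0, 0]},
    {"gripper": -1, "xyz": [-0.1, 0, 0], "angular": [0, 0, 0]}
  ]
}}

```text
clock: 16.42
position: [432.6, 311.9, 50.6]
ee_rot: [-0.012, 1.0, -0.0, -0.0]
contact_force: [-3.3, -0.7, 2.4]
gripper_width: 0.0
```

Call:
{"api": "move_arm", "payload": {
  "moves": [
    {"gripper": -1, "xyz": [-0.1, 0, 0], "angular": [0, 0, 0]},
    {"gripper": -1, "xyz": [-0.1, 0, 0], "angular": [0, 0, 0]}
  ]
}}

```text
clock: 16.68
position: [432.7, 311.7, 50.6]
ee_rot: [-0.012, 1.0, -0.0, -0.001]
contact_force: [-7.3, 1.0, 3.0]
gripper_width: 0.2
```

Call:
{"api": "move_arm", "payload": {
  "moves": [
    {"gripper": -1, "xyz": [-0.1, 0, 0], "angular": [0, 0, 0]},
    {"gripper": -1, "xyz": [-0.1, 0, 0], "angular": [0, 0, 0]}
  ]
}}

```text
clock: 16.92
position: [432.7, 311.7, 50.6]
ee_rot: [-0.012, 1.0, -0.001, -0.002]
contact_force: [-11.5, 2.0, 5.9]
gripper_width: -0.0
```

It stalls at x=432.7 with the force climbing, so it is against the fence. A slightly firmer push will square it up, then back off.

Call:
{"api": "move_arm", "payload": {
  "moves": [
    {"gripper": -1, "xyz": [-0.1, 0, 0], "angular": [0, 0, 0]},
    {"gripper": -1, "xyz": [-0.2, 0, 0], "angular": [0, 0, 0]},
    {"gripper": -1, "xyz": [-0.2, 0, 0], "angular": [0, 0, 0]}
  ]
}}

```text
clock: 17.3
position: [432.8, 311.6, 50.5]
ee_rot: [-0.012, 1.0, -0.001, -0.003]
contact_force: [-18.5, 3.8, 9.8]
gripper_width: 0.0
```

Call:
{"api": "move_arm", "payload": {
  "moves": [
    {"gripper": -1, "xyz": [1, 0, 0], "angular": [0, 0, 0]},
    {"gripper": -1, "xyz": [3, 0, 0], "angular": [0, 0, 0]},
    {"gripper": -1, "xyz": [3, 0, -4], "angular": [0, 0, 0]},
    {"gripper": -1, "xyz": [3, 0, -8], "angular": [0, 0, 0]},
    {"gripper": -1, "xyz": [1, 0, -12], "angular": [0, 0, 0]},
    {"gripper": -1, "xyz": [1, 0, -12], "angular": [0, 0, 0]},
    {"gripper": -1, "xyz": [1, 0, -12], "angular": [0, 0, 0]}
  ]
}}

```text
clock: 18.18
position: [426.8, 311.6, 170.2]
ee_rot: [-0.012, 1.0, 0.0, 0.0]
contact_force: [-0.6, 0.4, -0.2]
gripper_width: 0.1
```

```bash
python3 - <<'E'
from h import *
s=arm.read_state();print(s['position'],s['ee_rot'],s['contact_force'],s['clock'])
c,im,d=snap('wrist','w6')
a=cv2.resize(im[80:300,130:430],(750,550),interpolation=cv2.INTER_CUBIC)
cv2.imwrite('pics/w6_c.png',a)
E
```

```text
[426.83649795 311.64500377 170.23744083] [-1.20566710e-02  9.99927271e-01  2.16653068e-04  2.05658886e-04] [-0.57669603  0.36392656 -0.23366065] 18.175
```

View pics/w6_c.png

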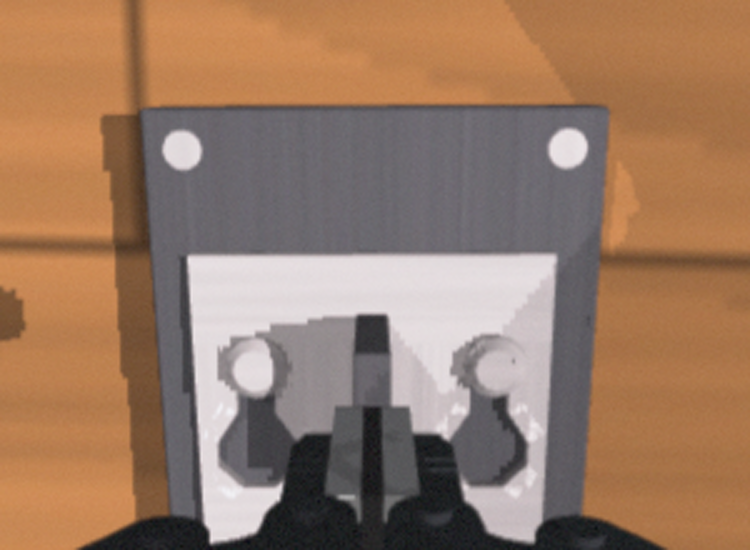

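Both heads, at crop (252,366) and (497,366), now stand over the narrow slots. Checking the travel numerically, then handing in.

```bash
python3 - <<'E'
from h import *
c,im,d=load('w6')
f=lambda x,y:(130+(x+.5)/2.5-.5,80+(y+.5)/2.5-.5)
P,Q=atz(c,*f(188,255),36),atz(c,*f(557,254),36);M=(P+Q)/2
A,B=atz(c,*f(141,109),30),atz(c,*f(608,107),30);N=(A+B)/2
print(M,np.degrees(np.arctan2(-(Q-P)[0],(Q-P)[1])),'moved',M[0]-384.87,'from bed rear edge (want 53)',np.linalg.norm(M[:2]-N[:2]), np.linalg.norm(A-B))
for p in[(225,290),(530,300),(215,500),(535,500)]: print(atd(c,*f(*p),d).round(1))
arm.job_done()
E
```

```text
[421.11063191 311.80955751  36.        ] 1.547283385731156 moved 36.24063190667357 from bed rear edge (want 53) 52.42089545143292 167.8716536290615
[436.2 257.   34.6]
[436.8 370.9  36.6]
[522.1 251.4  36.6]
[519.  379.   36.6]
the job is handed in; nothing more can be done
```

The keyhole jig is mounted on the bed, slid fully home against the fence, and locked under both stud heads. The job was handed in at about 18 s, with the gripper clear of everything.

I gripped it by the rib and lowered it over the heads until it rested on the bed. I then let go and pushed the rib end until it stalled at the fence, at about 18 N.

Last checks:
- **Travel:** the jig moved 36.2 mm; the nominal travel is 36.
- **Position:** its rear edge is 52.4 mm from the bed's rear edge, where 53 is expected. The bed width measured 167.9 mm instead of 170 in that same picture, so the difference is within measurement error.
- **Alignment:** the jig's yaw is 1.55°, against the bed's roughly 1.5°.
- **Flatness:** the plate's top reads 34.6–36.6 mm at four points, for an expected 36, so it lies flat. The 34.6 is one low depth reading, which I took as noise.
- **Heads:** the final picture shows both heads over the narrow slots.

The gripper opening read about 9.5 mm on the 12 mm rib, which I could not explain, but the grip held throughout. The look-alike plates, hammer and punches were never touched.

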